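Refit the spindle retaining clip on an optical stage

TASK

Pick out of the blue parts tray the open forked clip whose slot fits the grooved spindle of the dark stage (not the fork with the narrow slot, not the plate with the closed eye), set it down flat on the stage's deck and push it sideways into the spindle's groove until it is fully home, then let go. Leave the other two parts in the tray and do not knock over or shove away the lens holder.

Things in the scene. Friction and masses are not known exactly. Their poses are not given: they have to be found in the camera images.
- clip: The wanted part: flat steel fork, 125 mm long, 58 wide, 12 thick, 0.08 to 0.17 kg. Origin: on its underside, the point in its slot where the spindle's axis lies when the clip is home. x runs along it to its open end: prongs to x = +45 mm, slot 28 mm wide, flared mouth, slot bottom at x = -12, 58 mm wide bridge to x = -40. In the tray its open end points away from the robot within 0.3 rad.
- clip_tail (a point): On the wanted clip (axes as the clip's): centre of its tail, 6 mm above its underside, 60 mm behind the clip's origin. The tail is 26 mm wide (y), 12 mm thick, from x = -40 mm to a flat end face at x = -80 mm of the clip: pinch it across its width; push on its end face. In the tray at least 28 mm is free beside it, either side, before a wall or divider: do not open wider than that allows.
- narrow_clip: Steel fork of the same outer size and axes as the clip but with broad prongs and a slot only 14 mm wide: it does not fit; it stays in the tray.
- eye_plate: Steel plate of the same outer size and axes as the clip, but its prongs are joined by a crossbar (closed eye): it stays in the tray.
- tray: Blue plastic tray, fixed, 175 mm (x) by 350 (y), 35 high, walls, dividers and floor 5 mm thick, open on top; two dividers make three equal compartments side by side along y, each with one of the three parts, in any order. Origin: centre of its underside, on the table; parts lie on the tray floor, 5 mm above it.
- stage: Dark metal stage, fixed, left or right of the tray: a flat deck 200 mm (x) by 110 (y), its top 40 mm above the table. Origin: centre of its underside; x points away from the robot within 0.3 rad. The upright steel spindle stands on the deck's middle line, 40 mm beyond its centre. A small loose spacer ring (28 mm across, 8 high) lies on the deck behind the spindle.
- spindle_seat (a point): On the spindle's axis at deck-top level (axes as the stage's). The groove, 24 mm in diameter, runs from the deck to 18 mm above it; then a collar 44 mm in diameter, top 40 mm above the deck. The deck is clear for 140 mm from here towards the robot (-x). Nothing snaps: the clip is home when its slot's bottom meets the spindle; friction alone keeps it there.
- lens_mount: Lens in a black ring, 52 mm across, on a post with a round 48 mm foot, 118 mm high, standing loose beyond the tray and the stage. Origin: centre of its underside.

How it is judged:
By the outcome, as a careful person would: the job done as asked, in the order asked, and still so for the second after the job is handed in, with the robot touching nothing.
It also fails if it takes over 48 s, if anything falls off the work surface, if the arm or the gripper's body presses on something with over 40 N, if the wrist force passes 120 N, or if a joint passes its speed limit or range.

ROBOT

A 6-joint arm with a two-finger parallel gripper is mounted at the origin on the work surface. World frame = base frame: x ahead of the robot, y to its left, z up, the work surface at z = 0. Lengths are in m, angles in rad, forces in N, time in s.
With the tool pointing down it reaches from about 0.15 to 0.775 m from the base axis. Payload 6.1 kg.
Tool frame: the origin (TCP) lies midway between the tips of the shut fingers; the grasp point (between the pads) lies 19 mm behind it; z points along the fingers, y is the direction in which the jaws open and shut (so a half turn about z gives the same grasp; the last joint's range is limited). The gripper opens to 85 mm and grips with 20 to 120 N. Pads are 22 mm wide; open, the fingers measure 114 mm over their backs; the gripper's body (76 mm by 85 mm) begins 54 mm behind the grasp point. The pads swing forward as they close: fully open they stand 13 mm farther back than shut.
Start: joints at [-1.26, 0.126, -0.04, 1.405, 0, 1.571], TCP at [0.161, -0.5, 0.231] pointing down, gripper open.
Joint ranges: [-2.72, 2.72], [-0.95, 1.95], [-1.27, 1.35], [-1.78, 2.02], [-1.46, 1.47], [-3.14, 3.14]. Speed limits (rad/s): [2.39, 2.39, 3.01, 3.14, 3.14, 3.14].

INTERFACE

Orientations are given as a unit quaternion [w, x, y, z].
In Python, from cell import move_pose, move_l, movej, ungrasp, clamp, hold, ik, get_state, read_camera, camera_info, Unreachable, finish_job gives the robot as it stands. Calls block until the motion is done:
- move_pose(position, orientation): joint-space move of the TCP to a pose.
- move_l(position, attitude=None, v=0.15, max_force=None): straight line of the TCP; attitude=None keeps the orientation; v is the mean speed in m/s. With max_force (N) it stops when the force on the tool has changed by that much, and returns True; else False.
- movej(angles): joint-space move.
- ungrasp() and clamp(): open the fingers fully, or close them until they stop; the grip force is fixed at half the most.
- hold(seconds).
- ik(position, orientation): joint angles nearest the present ones, or None.
- get_state(): the state.
- read_camera(name): name is "scene" or "top"; returns (picture, depth): 384x512x3 uint8, blue, green, red; 384x512 float32, m along the optical axis (not along the pixel's ray), 0 where there is no reading.
- camera_info(name): a dict with "fx", "fy", "cx", "cy" (pixels), "k1" (the pictures are not rectified: a ray, as slopes to the right and down, at radius r is drawn at 1 + k1 r^2 times it, then the intrinsics apply), "world_from_camera" (4x4, takes a point from camera to world coordinates). Camera axes: x right, y down, z forward; pixel columns grow to the right and rows downward; lengths in m; the calibration is good to about 2 mm. A picture is of the moment at which its call begins. camera_info takes no time and is no camera call.
A pose or a line that the arm cannot do raises Unreachable and nothing moves.
- finish_job(): hands the job in, once; it reports no verdict.
The state is a dict: "time": time; "joint_positions": joint angles; "joint_velocities": joint speeds; "joint_efforts": joint torques, N m; "tool_pos": TCP position; "tool_rot": TCP orientation; "force": force on the tool from outside, world axes, zero at the start; "wrist_torque": the same for the moment, N m; "width": finger opening in m.
Only numpy, scipy, OpenCV 4.12 (cv2) and the standard library are available. Lean on these libraries where they do the work, as an engineer would, in place of code of your own. Each camera call takes 0.05 s, during which the arm holds its last target. There are 200 camera calls.

## Working session

There is one attempt and no reset: what is moved stays moved. The work goes in short steps, each a Python script; the robot and the scene stay as the last script left them, time stands still between calls to the robot, and variables do not carry over. Pictures are saved under pics/ and viewed, about 8 in all and at most 12, crops included, and the job is handed in when it is done.

```bash
ls; mkdir -p pics
python3 - <<'E'
from cell import *
import cv2, numpy as np
for n in("top","scene"):
    p,d=read_camera(n); i=camera_info(n); np.savez(f"pics/{n}0.npz",p=p,d=d)
    cv2.imwrite(f"pics/{n}0.png",p)
    print(n,{k:(np.round(v,4).tolist() if k=="world_from_camera" else v) for k,v in i.items()}, (d==0).mean())
s=get_state();print(s)
E
```

```text
pics
top {'fx': 376.1678129324155, 'fy': 376.1678129324155, 'cx': 259.4989791390311, 'cy': 189.30497947852922, 'k1': -0.061325348745001805, 'world_from_camera': [[0.0252, -0.9952, 0.0949, 0.5737], [-0.9997, -0.0253, 0.0006, 0.009], [0.0018, -0.0948, -0.9955, 0.8259], [0.0, 0.0, 0.0, 1.0]]} 0.0038401285807291665
scene {'fx': 363.98598497035556, 'fy': 363.98598497035556, 'cx': 266.51568148551087, 'cy': 198.73473841899542, 'k1': -0.03367187815645166, 'world_from_camera': [[-0.6268, 0.503, -0.595, 1.2144], [0.7789, 0.4238, -0.4622, 0.4337], [0.0197, -0.7532, -0.6575, 0.6775], [0.0, 0.0, 0.0, 1.0]]} 0.0037994384765625
{'time': 0.1, 'joint_positions': array([-1.25996929e+00,  1.26302339e-01, -4.04791412e-02,  1.40541869e+00,
        5.64605725e-06,  1.57078192e+00]), 'joint_velocities': array([-0.00091479, -0.00183335,  0.00253868,  0.00019927, -0.00092543,
        0.00106741]), 'joint_efforts': array([-1.25181705e-03, -4.36902595e+01,  3.53605771e+01,  1.35797370e-02,
       -1.71850529e-04,  1.74228393e-05]), 'tool_pos': array([ 0.16045871, -0.499493  ,  0.23062821]), 'tool_rot': array([-6.93900072e-04,  9.87946249e-01,  1.54795722e-01, -1.05855584e-04]), 'force': array([-0.53338265, -0.32991458,  0.7743639 ]), 'wrist_torque': array([0.07746685, 0.03398484, 0.0339499 ]), 'width': 0.0853077790929277}
```

View pics/top0.png

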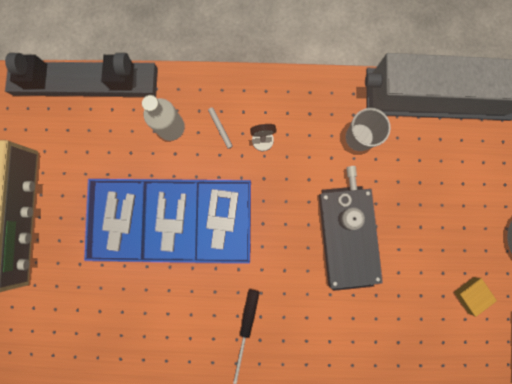

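View pics/scene0.png

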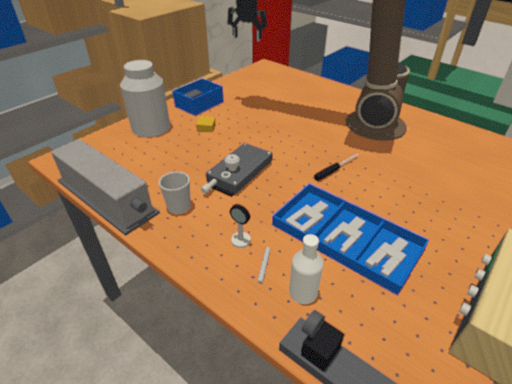

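The tray is at pixels (88–250, 180–262) in the top view. It holds an eye plate on the right (222,218) and two forks at (117,222) and (170,222). The stage is at (350,238) with its spindle at (353,218), and the lens holder is at (263,137). Next I'll make metric ortho views of the part plane and the deck plane.

```bash
cat > h.py <<'E'
from cell import *
import cv2, numpy as np
def project(n,P):
    i=camera_info(n); T=np.linalg.inv(i["world_from_camera"]); q=P@T[:3,:3].T+T[:3,3]
    s=q[...,:2]/q[...,2:]; s=s*(1+i["k1"]*(s**2).sum(-1,keepdims=True))
    return s*[i["fx"],i["fy"]]+[i["cx"],i["cy"]]
def ray(n,uv,z):
    """pixels -> points on the plane at height z"""
    i=camera_info(n); W=np.array(i["world_from_camera"])
    s0=(np.reshape(uv,(-1,2))-[i["cx"],i["cy"]])/[i["fx"],i["fy"]]; s=s0
    for _ in range(10): s=s0/(1+i["k1"]*(s**2).sum(1,keepdims=True))
    r=np.c_[s,np.ones(len(s))]@W[:3,:3].T
    return W[:3,3]+r*((z-W[2,3])/r[:,2:])
def ortho(n,p,x0,x1,y0,y1,z,res=0.001):
    """metric view of plane z; row 0 = x1 (far), column 0 = y1 (left)"""
    X,Y=np.meshgrid(np.arange(x1,x0,-res),np.arange(y1,y0,-res),indexing="ij")
    m=project(n,np.dstack([X,Y,X*0+z])).astype(np.float32)
    return cv2.remap(p,m[...,0],m[...,1],cv2.INTER_CUBIC)
E
python3 - <<'E'
from h import *
d=np.load("pics/top0.npz");p,D=d["p"],d["d"]
# tray: blue mask, rim plane z=.035
hsv=cv2.cvtColor(p,cv2.COLOR_BGR2HSV)
b=cv2.inRange(hsv,(100,120,60),(130,255,255)); 
c=max(cv2.findContours(b,0,2)[0],key=cv2.contourArea); r=cv2.minAreaRect(ray("top",c.reshape(-1,2)+0.,.035)[:,:2].astype(np.float32)*1000); print("tray",r)
x0,x1,y0,y1=.40,.64,.02,.47
o=ortho("top",p,x0,x1,y0,y1,.017); 
oh=cv2.cvtColor(o,cv2.COLOR_BGR2HSV)
m=cv2.inRange(oh,(0,0,110),(179,70,255)); 
for c in cv2.findContours(m,0,2)[0]:
    a=cv2.contourArea(c)
    if a<1500: continue
    (u,v),s,ang=cv2.minAreaRect(c); print("part",a,"x,y",x1-v/1000,y1-u/1000,s,ang)
o2=ortho("top",p,.38,.64,-.38,-.12,.04)
o3=ortho("scene",np.load("pics/scene0.npz")["p"],x0,x1,y0,y1,.017)
cv2.imwrite("pics/o1.png",np.vstack([np.hstack([o,o2[:240]]),np.hstack([o3,ortho("scene",np.load("pics/scene0.npz")["p"],.38,.64,-.38,-.12,.04)[:240]])]))
# heights from depth
i=camera_info("top");W=np.array(i["world_from_camera"])
def pt(u,v): 
    P=ray("top",[u,v],0)[0]; C=W[:3,3]; r=(P-C)/((P-C)@W[:3,2]); return C+r*D[v,u]
for n,u,v in(("spindle",353,218),("deck",350,265),("lens",263,128),("clipL",113,240),("clipM",167,240),("table",300,220),("ring",345,200)): print(n,pt(u,v).round(4))
E
```

```text
tray ((578.9988403320312, 202.06207275390625), (170.00054931640625, 345.0583801269531), 1.3992985486984253)
part 5346.5 x,y 0.5740141830444336 0.3164909210205078 (61.39806365966797, 126.39714813232422) 6.054192066192627
part 5627.5 x,y 0.5823852920532226 0.09139120483398433 (59.57860565185547, 121.90119934082031) 5.90614128112793
part 4458.5 x,y 0.5765230674743652 0.20157412719726558 (60.24319076538086, 126.21305084228516) 3.2396998405456543
spindle [ 0.5923 -0.1783  0.0778]
deck [ 0.4956 -0.1826  0.0378]
lens [0.7598 0.0056 0.1177]
clipL [0.5332 0.3218 0.0179]
clipM [0.5366 0.2051 0.0157]
table [ 0.587  -0.0806  0.0035]
ring [ 0.6306 -0.1708  0.0397]
```

View pics/o1.png

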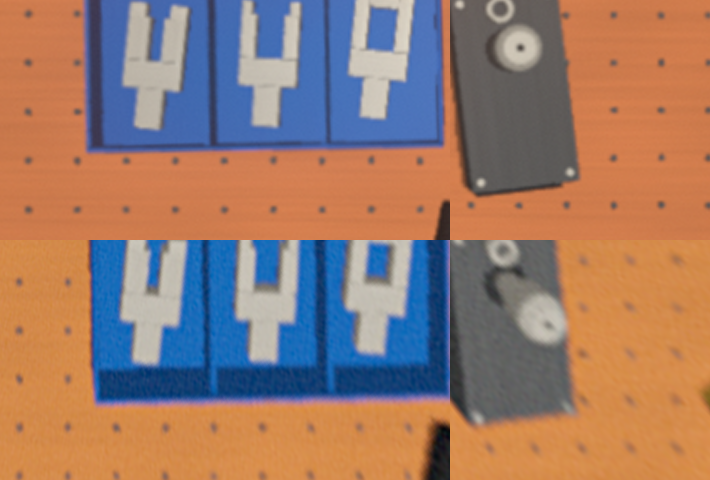

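The middle part, with the 28 mm slot and the smallest area, is the wanted clip. The fully open fingers measure 114 mm and won't fit across its 110 mm compartment. So I'll grip it lengthwise, with one finger in the slot and one behind the tail end. That first needs the clip nudged about 11 mm forward at its bridge shoulders. I'll do that now and measure the stage in the same script.

```bash
cat >> h.py <<'E'
def down(psi): return [0,np.cos(psi/2),np.sin(psi/2),0]   # tool x at yaw psi; jaws along psi-90deg
def at(o,c,x,y,z): return np.array([o[0]+x*np.cos(c)-y*np.sin(c),o[1]+x*np.sin(c)+y*np.cos(c),z])
def clip(p):
    x0,x1,y0,y1=.42,.68,.15,.255
    o=cv2.cvtColor(ortho("top",p,x0,x1,y0,y1,.017,.0005),cv2.COLOR_BGR2HSV)
    m=cv2.inRange(o,(0,0,110),(179,70,255)); k=max(cv2.findContours(m,0,2)[0],key=cv2.contourArea)
    (u,v),s,a=cv2.minAreaRect(k)
    if s[0]>s[1]: a-=90
    c=-np.radians(a); P=np.array([x1-v*.0005,y1-u*.0005+.001])   # +1 mm: half of the visible side face
    return at(P,c,.0175,0,0)[:2],c,np.array(sorted(s))/2
E
python3 - <<'E'
from h import *
p=np.load("pics/top0.npz")["p"]
o,c,s=clip(p); print("clip",o,c,s)
# stage
for th in(70,85):
    x0,x1,y0,y1=.36,.68,-.30,-.08
    q=ortho("top",p,x0,x1,y0,y1,.04,.0005); h=cv2.cvtColor(q,cv2.COLOR_BGR2HSV)
    m=cv2.morphologyEx(cv2.inRange(h,(0,0,0),(179,110,th)),3,np.ones((25,25)))
    k=max(cv2.findContours(m,0,2)[0],key=cv2.contourArea);(u,v),sz,a=cv2.minAreaRect(k)
    if sz[0]>sz[1]: a-=90
    S=np.array([x1-v*.0005,y1-u*.0005]);t=-np.radians(a);print("stage",S,t,np.array(sz)/2,"seat",at(S,t,.04,0,.04))
q=ortho("top",p,.5,.66,-.24,-.12,.08,.0005);g=cv2.cvtColor(q,cv2.COLOR_BGR2GRAY)
m=cv2.inRange(g,105,255);m[:, :]=cv2.morphologyEx(m,2,np.ones((9,9)))
h=cv2.cvtColor(q,cv2.COLOR_BGR2HSV);m&=cv2.inRange(h,(0,0,0),(179,70,255))
for k in cv2.findContours(m,0,2)[0]:
    if cv2.contourArea(k)>1500: (u,v),r=cv2.minEnclosingCircle(k);print("collar",.66-v*.0005,-.12-u*.0005,"r",r/2)
E
```

```text
clip [0.59422418 0.20172689] -0.05731421023116393 [ 60.51113892 126.69735718]
stage [ 0.52925842 -0.12970021] 0.13343062904153152 [155.42488098   4.75600433] seat [ 0.56890288 -0.12437881  0.04      ]
stage [ 0.54530453 -0.12849293] 0.12897303000895688 [190.90289307   6.79293823] seat [ 0.58497231 -0.1233483   0.04      ]
collar 0.5918065872192383 -0.1787314453125 r 23.202655792236328
collar 0.6287198276519775 -0.161 r 15.13026237487793
```

Run:
```python
from h import *
p=np.load("pics/top0.npz")["p"]
x0,x1,y0,y1=.36,.66,-.30,-.08
h=cv2.cvtColor(ortho("top",p,x0,x1,y0,y1,.04,.0005),cv2.COLOR_BGR2HSV)
m=cv2.morphologyEx(cv2.inRange(h,(0,0,0),(179,110,255)),2,np.ones((61,61)))
k=max(cv2.findContours(m,0,2)[0],key=cv2.contourArea);(u,v),sz,a=cv2.minAreaRect(k)
if sz[0]>sz[1]: a-=90
S=np.array([x1-v*.0005,y1-u*.0005]);t=-np.radians(a);print("stage",S,t,np.array(sz)/2,"seat",at(S,t,.04,0,.04))
o,c,_=clip(p); Q=down(c+np.pi/2)
clamp()
for k,(y,x) in enumerate(((-.028,-.0485),(.028,-.0425),(-.028,-.0425))):
    if k==0: move_pose(at(o,c,-.062,y,.10),Q)
    move_l(at(o,c,-.062,y,.05),v=.2)
    print(move_l(at(o,c,-.062,y,.009),v=.08,max_force=15),end=" ")
    print(move_l(at(o,c,x,y,.009),v=.05,max_force=25),get_state()["tool_pos"],get_state()["force"])
    move_l(at(o,c,x-.004,y,.009),v=.08); move_l(at(o,c,x-.004,y,.05),v=.2)
move_l(at(o,c,-.06,-.028,.13),v=.2)
j=get_state()["joint_positions"].copy(); j[0]-=.9; movej(j); ungrasp()
p,_=read_camera("top"); print("clip",*clip(p)); s=get_state();print(s["time"],s["width"])
cv2.imwrite("pics/o2.png",np.hstack([cv2.resize(p[165:275,80:260],None,fx=2.7,fy=2.7,interpolation=2)]))
```

```text
stage [ 0.55345559 -0.18185719] 0.11256556084908771 [208.42469788 113.9006424 ] seat [ 0.59320244 -0.17736407  0.04      ]
False False [0.54475581 0.17654152 0.0091195 ] [ 0.01645505  0.0466642  -0.0939441 ]
False False [0.55371658 0.23201011 0.00893959] [ 0.27310259 -0.99558698 -0.45989832]
False False [0.55045265 0.17613755 0.00892917] [-0.07280657  0.47090968 -0.44299631]
clip [0.60360437 0.20037041] -0.07304056345867774 [ 60.44815445 126.62489319]
13.3667 0.08522373685446799
```

View pics/o2.png

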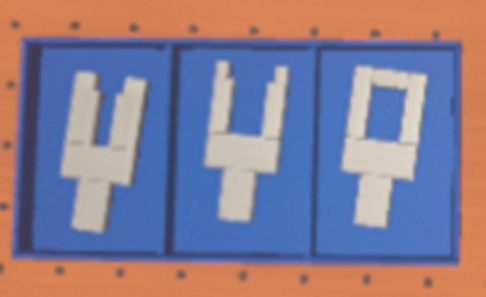

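The clip moved 9 mm forward and is still straight, and the other parts are untouched. Now the lengthwise grip.

Run:
```python
from h import *
p,_=read_camera("top"); o,c,_=clip(p); Q=down(c+np.pi/2)
G=-.044
move_pose(at(o,c,G,0,.07),Q)
r=move_l(at(o,c,G,0,.0005),v=.06,max_force=10); print("contact",r,get_state()["tool_pos"],get_state()["force"])
if r: move_l(at(o,c,G,0,.07))
else:
    clamp(); s=get_state(); print(s["width"],s["force"])
    move_l(at(o,c,G,0,.02),v=.06); move_l(at(o,c,G,0,.16),v=.2); s=get_state(); print(s["width"],s["force"],s["time"])
p,_=read_camera("scene"); uv=project("scene",get_state()["tool_pos"][None])[0].astype(int); print(uv)
cv2.imwrite("pics/s3.png",cv2.resize(p[max(0,uv[1]-100):uv[1]+100,max(0,uv[0]-130):uv[0]+130],None,fx=2.5,fy=2.5,interpolation=2))
```

```text
contact False [0.55999632 0.20370509 0.00097706] [-0.32867671  0.64977568  0.60243141]
0.06648083461485092 [-1.2400407   0.15464867  6.20309868]
0.06587286073511017 [-0.05350207 -0.7130559  -1.63541623] 18.2583
[362 182]
```

View pics/s3.png

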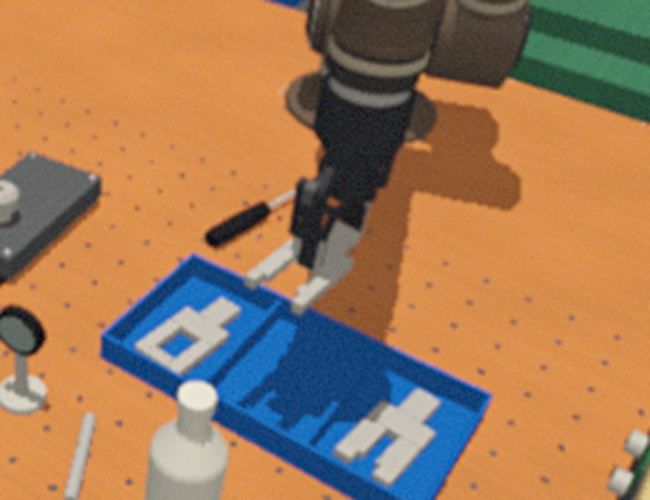

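The clip is out of the tray with finger width 66 mm, and the other two parts are in place. Next I'll check its tilt in the grip from depth.

Run:
```python
from h import *
p,d=read_camera("scene"); s=get_state(); T=s["tool_pos"]
i=camera_info("scene");W=np.array(i["world_from_camera"])
v,u=np.mgrid[0:384,0:512]; P0=ray("scene",np.c_[u.ravel(),v.ravel()],0.); C=W[:3,3]; r=P0-C; r/=(r@W[:3,2])[:,None]
P=C+r*d.reshape(-1,1); hsv=cv2.cvtColor(p,cv2.COLOR_BGR2HSV).reshape(-1,3)
c=2*np.arctan2(s["tool_rot"][2],s["tool_rot"][1])-np.pi/2; print("jaw yaw",c,T)
R=np.array([[np.cos(c),np.sin(c)],[-np.sin(c),np.cos(c)]]); L=np.c_[(P[:,:2]-T[:2])@R.T,P[:,2]-T[2]]
k=(abs(L[:,0])<.12)&(abs(L[:,1])<.06)&(abs(L[:,2])<.045)&(hsv[:,1]<70)&(hsv[:,2]>110)
L=L[k]; print(len(L))
# top faces: fit plane robustly
from scipy.optimize import least_squares
A=np.c_[L[:,:2],np.ones(len(L))]
f=least_squares(lambda q:A@q-L[:,2],[0,0,.015],loss="soft_l1",f_scale=.001).x
e=L[:,2]-A@f; g=abs(e)<.003; f=np.linalg.lstsq(A[g],L[g,2],rcond=None)[0]; print("slopes x,y, top height",f,g.sum(),"ext",L[g].min(0),L[g].max(0))
for a in np.arange(-.04,.1,.01):
    q=L[(abs(L[:,0]-a)<.005)]
    if len(q): print(round(a,2),len(q),np.percentile(q[:,1],[2,98]).round(4),np.percentile(q[:,2],[5,50,95]).round(4))
np.save("pics/L.npy",L)
```

```text
jaw yaw -0.07272881202521675 [0.55873216 0.20323603 0.15802808]
551
slopes x,y, top height [-0.00957068 -0.00714401  0.01402628] 442 ext [-0.0298479  -0.02714349  0.00947432] [0.09328641 0.03049397 0.01613693]
-0.03 17 [-0.0076  0.0142] [0.0092 0.0141 0.015 ]
-0.02 31 [-0.007   0.0137] [0.0086 0.014  0.0154]
-0.01 25 [-0.0042  0.0143] [0.007  0.0136 0.0156]
0.0 21 [0.0002 0.0139] [0.0094 0.014  0.0157]
0.01 27 [0.0035 0.0299] [0.0125 0.0138 0.0152]
0.02 42 [-0.0218  0.0304] [0.0092 0.0137 0.0154]
0.03 52 [-0.0253  0.0301] [0.0083 0.0138 0.0154]
0.04 70 [-0.0262  0.0298] [0.0069 0.0141 0.0354]
0.05 45 [-0.0255  0.0299] [0.0073 0.0135 0.0151]
0.06 52 [-0.0264  0.0299] [0.0072 0.0134 0.015 ]
0.07 53 [-0.0255  0.0302] [0.0066 0.0134 0.0151]
0.08 55 [-0.0259  0.0299] [0.0044 0.0124 0.0149]
0.09 61 [-0.0272  0.0295] [0.0029 0.0105 0.0151]
```

The clip is held flat, with slopes under 0.6° and its underside 2 mm above TCP level. Its origin is about 47 mm ahead of the TCP. Setting it down on the deck.

```bash
cat >> h.py <<'E'
SEAT=np.array([.5925,-.179]); TH=.12
E
python3 - <<'E'
from h import *
Q=down(TH+np.pi/2); X=-.117; Y=-.001
s=get_state()["tool_pos"]; move_l([s[0],s[1],.175],v=.2)
move_pose(at(SEAT,TH,X,Y,.12),Q)
move_l(at(SEAT,TH,X,Y,.05),v=.12)
r=move_l(at(SEAT,TH,X,Y,.035),v=.03,max_force=5); s=get_state(); print("down",r,s["tool_pos"],s["force"],s["width"])
ungrasp(); z=get_state()["tool_pos"][2]; move_l(at(SEAT,TH,X,Y,.09),v=.15)
move_l(at(SEAT,TH,-.19,0,.11),v=.2); clamp()
p,_=read_camera("top"); q,_=read_camera("scene"); print(get_state()["time"])
a=cv2.resize(p[170:330,290:410],None,fx=3.5,fy=3.5,interpolation=2); b=cv2.resize(q[110:230,170:300],None,fx=2.9,fy=2.9,interpolation=2)
im=np.zeros((570,800,3),np.uint8); im[:a.shape[0],:a.shape[1]]=a; im[:b.shape[0],a.shape[1]:a.shape[1]+b.shape[1]]=b
cv2.imwrite("pics/s4.png",im)
E
```

```text
down True [ 0.4765539  -0.19409148  0.03656093] [-1.16188478  0.85549091  5.24148685] 0.06615250172983349
23.5667
```

View pics/s4.png

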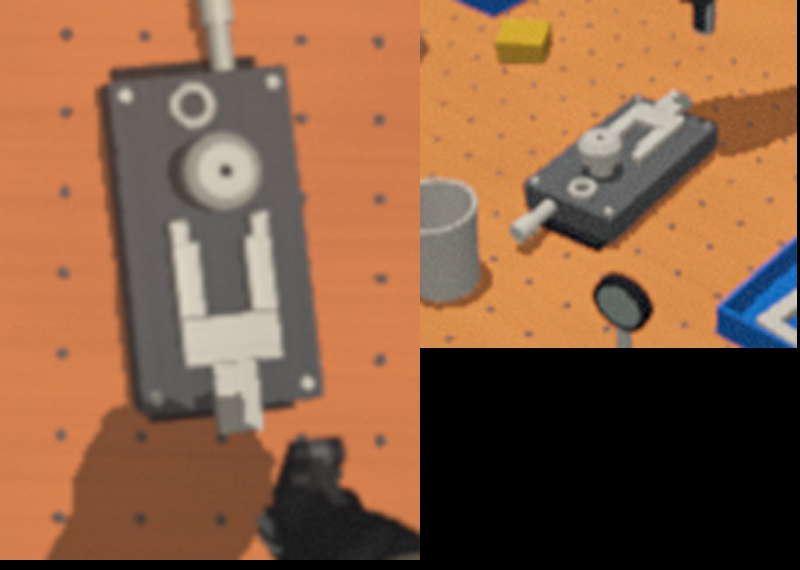

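The clip lies flat on the deck, aligned with the spindle: the prong tips are at crop px (178,225) and (262,215), and the collar is at (226,170). The spacer ring is ahead at (193,105). Now pushing on the tail end face, first partway.

Run:
```python
from h import *
Q=down(TH+np.pi/2); Z=.043
move_l(at(SEAT,TH,-.180,-.001,Z+.03),Q,v=.15)
print(move_l(at(SEAT,TH,-.180,-.001,Z),v=.1,max_force=8))
print(move_l(at(SEAT,TH,-.120,-.001,Z),v=.04,max_force=12),get_state()["tool_pos"],get_state()["force"])
p,_=read_camera("top"); q,_=read_camera("scene"); print(get_state()["time"])
a=cv2.resize(p[170:330,290:410],None,fx=3.5,fy=3.5,interpolation=2); b=cv2.resize(q[110:230,170:300],None,fx=2.9,fy=2.9,interpolation=2)
im=np.zeros((570,800,3),np.uint8); im[:a.shape[0],:a.shape[1]]=a; im[:b.shape[0],a.shape[1]:a.shape[1]+b.shape[1]]=b
cv2.imwrite("pics/s5.png",im)
```

```text
False
False [ 0.4734989  -0.19433497  0.04301712] [-1.38441048  0.2264284   0.23802927]
26.175
```

View pics/s5.png

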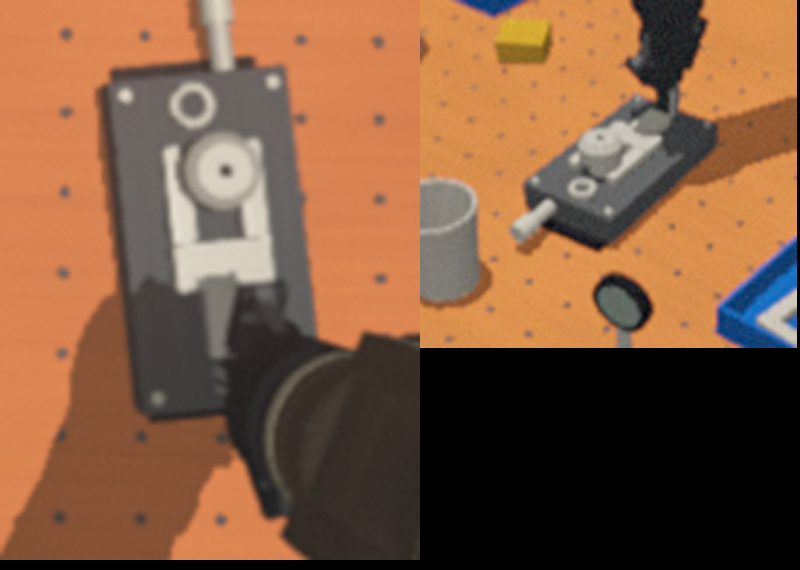

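The prongs now straddle the groove, with tips at crop px (170,150) and (255,143). Pushing on until it meets the spindle.

Run:
```python
from h import *
Z=.043
r=move_l(at(SEAT,TH,-.086,-.001,Z),v=.025,max_force=15); s=get_state(); 
d=s["tool_pos"][:2]-SEAT; print(r,s["tool_pos"],s["force"],"stage x",d@[np.cos(TH),np.sin(TH)],"expected -.0945")
x=d@[np.cos(TH),np.sin(TH)]
move_l(at(SEAT,TH,x-.03,-.001,Z),v=.08); move_l(at(SEAT,TH,x-.07,-.001,.14),v=.15)
j=get_state()["joint_positions"].copy(); j[0]-=.5; movej(j)
p,D=read_camera("top"); q,_=read_camera("scene"); print(get_state()["time"])
a=cv2.resize(p[170:330,290:410],None,fx=3.5,fy=3.5,interpolation=2); b=cv2.resize(q[110:280,170:300],None,fx=2.9,fy=2.9,interpolation=2)
im=np.zeros((570,800,3),np.uint8); im[:a.shape[0],:a.shape[1]]=a; im[:b.shape[0],a.shape[1]:a.shape[1]+b.shape[1]]=b
cv2.imwrite("pics/s6.png",im)
o=ortho("top",p,.46,.68,-.24,-.12,.052,.0005); h=cv2.cvtColor(o,cv2.COLOR_BGR2HSV); m=cv2.inRange(h,(0,0,120),(179,70,255))
# tail end along stage middle line
for X in np.arange(-.1,-.03,.002):
    u=project("top",at(SEAT,TH,X,0,.052)[None])[0].round().astype(int); print(round(X,3),p[u[1],u[0]].max(),end="; ")
```

```text
True [ 0.50200072 -0.19089005  0.04266576] [-2.85496919 -0.51431959  4.90066489] stage x -0.09127185203354521 expected -.0945
29.7333
-0.1 96; -0.098 94; -0.096 94; -0.094 95; -0.092 95; -0.09 96; -0.088 95; -0.086 94; -0.084 94; -0.082 115; -0.08 163; -0.078 200; -0.076 205; -0.074 203; -0.072 202; -0.07 202; -0.068 202; -0.066 204; -0.064 204; -0.062 203; -0.06 202; -0.058 203; -0.056 203; -0.054 203; -0.052 203; -0.05 203; -0.048 204; -0.046 204; -0.044 203; -0.042 199; -0.04 189; -0.038 191; -0.036 202; -0.034 204; -0.032 204;
```

View pics/s6.png

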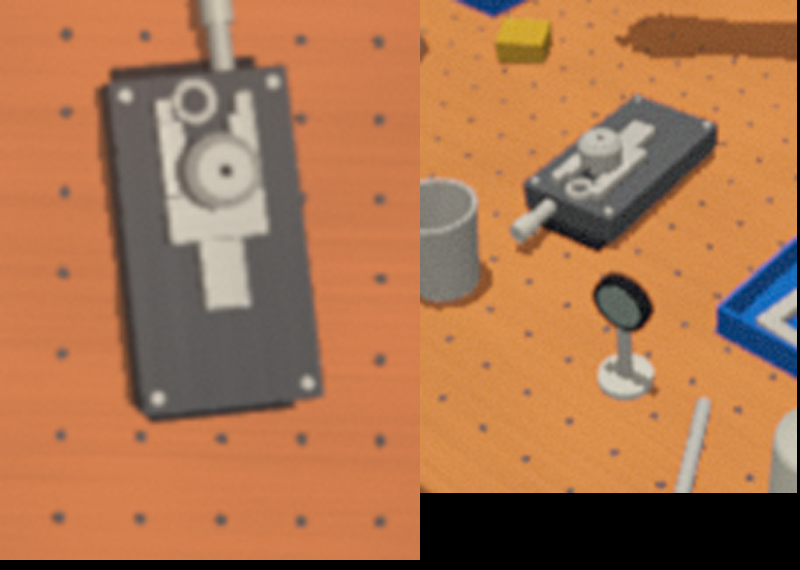

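The clip looks home: its tail end is at stage x = -80 mm, as expected, and the lens holder is standing. One firmer push will confirm that the stop is the spindle and not the ring.

Run:
```python
from h import *
Z=.045; ax=np.array([np.cos(TH),np.sin(TH)])
move_pose(at(SEAT,TH,-.15,-.001,.09),down(TH+np.pi/2)); move_l(at(SEAT,TH,-.110,-.001,Z),v=.12)
for F in(10,22):
    r=move_l(at(SEAT,TH,-.084,-.001,Z),v=.02,max_force=F); s=get_state(); print(r,(s["tool_pos"][:2]-SEAT)@ax,s["force"])
move_l(at(SEAT,TH,-.13,-.001,Z),v=.1); move_l(at(SEAT,TH,-.16,-.001,.14),v=.15)
j=get_state()["joint_positions"].copy(); j[0]-=.5; movej(j)
p,D=read_camera("top"); q,_=read_camera("scene"); print(get_state()["time"])
for X in np.arange(-.086,-.070,.002):
    u=project("top",at(SEAT,TH,X,0,.052)[None])[0].round().astype(int); print(round(X,3),p[u[1],u[0]].max(),end="; ")
a=cv2.resize(p[100:300,80:400],None,fx=2.4,fy=2.4,interpolation=2); cv2.imwrite("pics/s7.png",a)
```

```text
True -0.09059317864719806 [-1.15917941 -0.41895777  3.9610959 ]
True -0.09058365462207305 [-3.27227307  0.02845229  5.38288463]
35.1333
-0.086 96; -0.084 96; -0.082 116; -0.08 163; -0.078 198; -0.076 204; -0.074 202; -0.072 202;
```

View pics/s7.png

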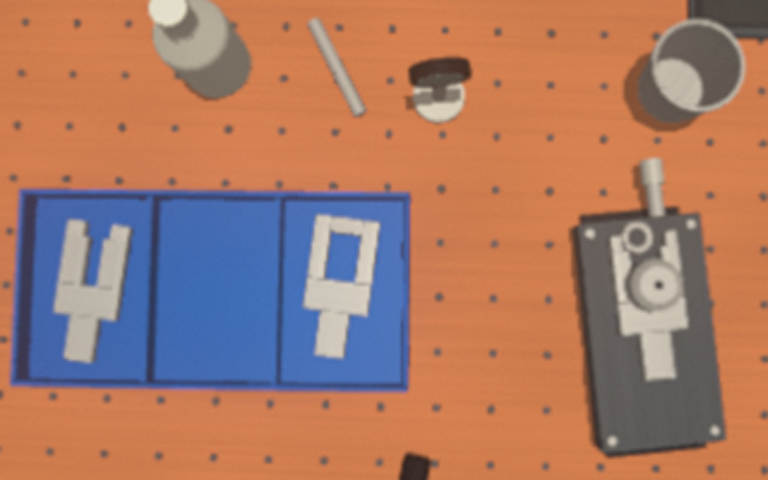

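The second push stopped at the same place and the clip did not move, so the stop is rigid. Handing in.

```bash
python3 -c "
from cell import *
finish_job()"
```

```text
the job is handed in; nothing more can be done
```

The 28 mm slot clip is in the spindle's groove, pushed home and released, and I handed the job in at about 35 s of the 48 s allowed.

**What I did**
- The wanted clip was in the middle compartment. The gripper only opens fully, and at 114 mm over the finger backs it does not fit across a 110 mm compartment.
- So I did not pinch the tail across its width. I first nudged the clip 9 mm forward at its bridge shoulders, then gripped it lengthwise, with one finger in the slot and one on the tail's end face.
- I set it flat on the deck in line with the spindle, opened the fingers, and pushed it in on the tail end with the fingers shut.

**Last checks**
- **Home:** the tail end is 80 mm behind the spindle axis in the picture, which is the expected value. A second push, to a limit of 22 N, stopped at the same place and the clip did not move.
- **Disagreement:** the tool position at that stop reads about 4 mm further in than I calculated. The picture did not change between the two pushes. I put the 4 mm down to my assumed thickness of the shut fingers plus calibration error, and did not check it further.
- **Other parts:** the narrow fork and the eye plate are still in the tray, and the lens holder is standing where it was. The prongs moved the loose spacer ring 1–2 mm; it is still on the deck.
- **Robot:** it was clear of everything at hand-in.

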